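# Fetch the hemmed-in standard jar for weighing and restore the reagent tray

## Robot

A 6-joint arm with a two-finger parallel gripper is mounted at the origin on the work surface. World frame = base frame: x ahead of the robot, y to its left, z up, the work surface at z = 0. Lengths are in m, angles in degrees, forces in N, time in s.
With the tool pointing down it reaches from about 0.3 to 0.875 m from the base axis. Payload 6.4 kg.
Tool frame: the origin (TCP) lies on the centre line of the jaws, within the pads' length; the fingertips stand 22 mm ahead of it and the grasp point (between the pads) lies 3 mm ahead of it; z points along the fingers, y is the line along which they close (so a half turn about z gives the same grasp; the last joint's range is limited). The gripper opens to 85 mm and grips with 20 to 120 N. Pads are 22 mm wide; open, the fingers measure 114 mm over their backs; the gripper's body (76 mm by 85 mm) begins 54 mm behind the grasp point. The pads swing forward as they close: fully open they stand 13 mm farther back than shut.
Start: joints at [-87.049, 10.359, 92.074, -0, 77.567, -11.82], TCP at [0.147, -0.556, 0.253] pointing down, gripper open.
Joint ranges: [-171.53, 171.53], [-51.25, 118.39], [17.06, 147.69], [-65.23, 245.23], [0, 150.52], [-178.68, 178.68]. Speed limits (degrees/s): [147.25, 147.25, 172.46, 180, 180, 180].

## Interface

Orientations are given as [roll, pitch, yaw] about the fixed x, y, z axes, in that order (R = Rz(yaw) Ry(pitch) Rx(roll)).
In Python, from station import r gives the robot as it stands.
- The arm moves only by the tool carry_out, never from a script. Its argument "deltas" is a list of rows, each an object with "dp": the shift along the tool's x, y, z in units of 25 mm (1.0 is 25 mm), a list of three; "yaw": the turn about the tool's z in units of 5 degrees (1.0 is 5 degrees). A call has 1 to 20 rows; each row shifts and turns the commanded pose from where the row before left it, along the tool's axes as they then stand; what a row does not reach is not made up. A row lasts 1/12 s, in which the tool goes at most 41.7 mm and 7.16 degrees, less where a joint would pass 70% of its speed; a pose out of reach is approached as far as the arm can. A call is refused whole if a number of a shift passes 1 or a number of a turn 1, either way. A call with a gripper value outside its range is refused whole. "gripper" is the opening, from -1 (shut) to 1 (fully open), set as the call begins (left out, the last holds). The fingers move at their own pace and stop on an object; "squeeze" is the grip in N (left out, the last holds). Time passes only in rows, so rows that do not move let the fingers close. It gives the time, the measured TCP pose, the force, the opening and the grip force at its end, in the units of the state.
- r.state(): the state, without advancing time (a new reading comes with each control period).
- r.grab_frame(name): name is "scene" or "top"; returns a dict with "pixels" (420x560x3 uint8, red, green, blue), "range_z" (420x560 float32, m along the optical axis (not along the pixel's ray), 0 where there is no reading), "intrinsics" (3x3 intrinsics, pixels), "xyz" and "attitude" of the camera in the world. Camera axes: x right, y down, z forward; pixel columns grow to the right and rows downward; lengths in m; the calibration is good to about 2 mm. A picture is of the moment at which its call begins.
- r.close_job(): hands the job in; it is judged then, once.
The state is a dict: "t": time; "joint_pos": joint angles; "joint_vel": joint speeds; "effort": joint torques, N m; "tcp_pos": TCP position; "eef_rot": TCP orientation; "ft_force": force on the tool from outside, world axes, zero at the start; "torque": the same for the moment, N m; "width": finger opening in m; "grip_force": force on a finger pad.
Only numpy, scipy, OpenCV 4.12 (cv2) and the standard library are available. Lean on these libraries where they do the work, as an engineer would, in place of code of your own. Each camera call takes 0.05 s, during which the arm holds its last target. There are 200 camera calls.

## Task

The low amber jar with the black lid is hemmed in by the three capped reagent bottles on the white tray. First stand all three bottles upright on the black side mat, then take the jar and set it upright in the middle of the balance's steel pan, and only after that put each bottle back upright on the very spot of the tray where it stood at the start (remember which was where). Do not tip anything over, and leave the small light-blue dropper bottle on the tray where it is.

Things in the scene. Friction and masses are not known exactly. Their poses are not given: they have to be found in the camera images.
- bottle_blue: Upright white reagent bottle with blue screw cap and blue band: body 48 mm diameter, cap 32 mm diameter from 110 to 140 mm above the underside (140 mm tall in all), about 160 g. It starts on the tray on one of the three big grey spots. Origin: centre of the underside; z up.
- bottle_orange: Upright white reagent bottle with orange screw cap and orange band: body 48 mm diameter, cap 32 mm diameter from 110 to 140 mm above the underside (140 mm tall in all), about 160 g. It starts on the tray on one of the three big grey spots. Origin: centre of the underside; z up.
- bottle_green: Upright white reagent bottle with green screw cap and green band: body 48 mm diameter, cap 32 mm diameter from 110 to 140 mm above the underside (140 mm tall in all), about 160 g. It starts on the tray on one of the three big grey spots. Origin: centre of the underside; z up.
- jar: Low amber jar, 38 mm diameter, with a black lid, 40 mm diameter from 24 to 36 mm above the underside (36 mm tall in all), about 60 g. It starts on the tray between the bottles. Origin: centre of the underside; z up.
- tray: White flat tray, 180 x 180 x 8 mm, no rim, fixed. Origin: centre of the underside; things stand on its top, 8 mm up. Grey round spots in the tray's x, y (mm): 56 mm spots at (10, 56), (10, -56), (-46, 0) for the bottles (which is on which varies), one for the jar at (10, 0), one for the dropper at (65, 0). +x points roughly away from the robot.
- mat: Black rubber mat for parking, 260 mm along its x, 130 mm along its y, 3 mm thick, fixed flat on the bench to the left or to the right of the tray. Origin: centre of the underside. Three bottles 80 mm apart along its x fit.
- balance: White laboratory balance, fixed, on the other side of the tray from the mat. Its round steel pan is 104 mm in diameter, rigid, its top 62 mm above the origin; the origin lies on the bench directly under the centre of the pan. The case is 170 mm wide, about 50 mm high, and reaches from 130 mm before (-x) to 70 mm behind the pan's centre.
- dropper: Bystander: small light-blue dropper bottle with a white top, 28 mm diameter, 55 mm tall, loose, standing on the tray 55 mm behind the jar. Origin: centre of the underside.
Things that resemble listed ones, but are neither listed nor needed, are in the scene too. Leave any purple look-alike of the bottle_green alone.

How it is judged:
By the outcome, as a careful person would: the job done as asked, in the order asked, and still so for the second after the job is handed in, with the robot touching nothing.
It also fails if it takes over 141 s, if anything falls off the work surface, if the arm or the gripper's body presses on something with over 40 N, if the wrist force passes 120 N, or if a joint passes its speed limit or range.

## Working session

There is one attempt and no reset: what is moved stays moved. The work goes in short steps, Python scripts to look and compute and a tool call to move; the robot and the scene stay as the last step left them, time stands still between calls to the robot, and variables do not carry over. Pictures are saved under pics/ and viewed, at most 14 in all, crops included, and the job is handed in when it is done.

Besides the shell and the picture viewer there is one more tool, called after "Emit:" as a command line: name --argument value ..., lists and objects as JSON in quotes. carry_out: Moves the arm, as the interface text tells. Its arguments: {"type":"object","properties":{"deltas":{"type":"array","items":{"type":"object","properties":{"dp":{"type":"array","items":{"type":"number"}},"yaw":{"type":"number"}}}},"gripper":{"type":"number"},"squeeze":{"type":"number"}},"required":["deltas"]}

```bash
mkdir -p pics; ls; cat > h.py <<'E'
import numpy as np, cv2
from scipy.spatial.transform import Rotation as R
from station import r
def rot(f):
    a=np.array(f["attitude"],float)
    return a if a.shape==(3,3) else R.from_euler('xyz',a,degrees=True).as_matrix()
def cloud(f):
    K=np.array(f["intrinsics"]);z=f["range_z"];v,u=np.mgrid[:z.shape[0],:z.shape[1]]
    p=np.stack([(u-K[0,2])/K[0,0]*z,(v-K[1,2])/K[1,1]*z,z],-1)
    return p@rot(f).T+np.array(f["xyz"])
def ray(f,u,v,h):
    K=np.array(f["intrinsics"]);d=rot(f)@[(u-K[0,2])/K[0,0],(v-K[1,2])/K[1,1],1];o=np.array(f["xyz"])
    return o+d*(h-o[2])/d[2]
def grab(n,out):
    f=r.grab_frame(n);cv2.imwrite(f"pics/{out}.png",f["pixels"][:,:,::-1]);return f
E
python3 - <<'E'
from h import *
import pickle
fs={n:grab(n,n+"0") for n in("top","scene")}
pickle.dump(fs,open("f0.pkl","wb"))
for n,f in fs.items(): print(n,f["xyz"],f["attitude"],f["intrinsics"])
print(r.state())
E
```

```text
pics
top [0.51197511 0.0029534  0.86124295] [-171.70840004   -0.65478267  -90.4948579 ] [[426.40643827   0.         281.52416254]
 [  0.         426.40643827 207.92561899]
 [  0.           0.           1.        ]]
scene [ 1.15878812 -0.36111606  0.87855158] [-141.55656491    1.07373368   53.90210039] [[515.05690093   0.         279.80644802]
 [  0.         515.05690093 217.54398274]
 [  0.           0.           1.        ]]
{'t': 0.1, 'joint_pos': array([-8.70487972e+01,  1.03961652e+01,  9.21260587e+01, -4.31887808e-05,
        7.75668039e+01, -1.18206078e+01]), 'joint_vel': array([-0.06779249, -0.08305553, -0.12013479, -0.02249338, -0.02500326,
        0.06337805]), 'effort': array([ 4.56928565e-04, -4.45877516e+01, -3.52238166e+01, -3.79217081e-04,
        4.13528745e-03, -9.45849798e-07]), 'tcp_pos': array([ 0.14659568, -0.55552564,  0.25248754]), 'eef_rot': array([-1.79912852e+02, -1.81958947e-02,  1.47718062e+01]), 'ft_force': array([ 0.97932091, -0.10886909, -0.39419914]), 'torque': array([-0.02133373,  0.01787507,  0.01392781]), 'grip_force': 0.0, 'width': 0.08515681043748419}
```

View pics/top0.png

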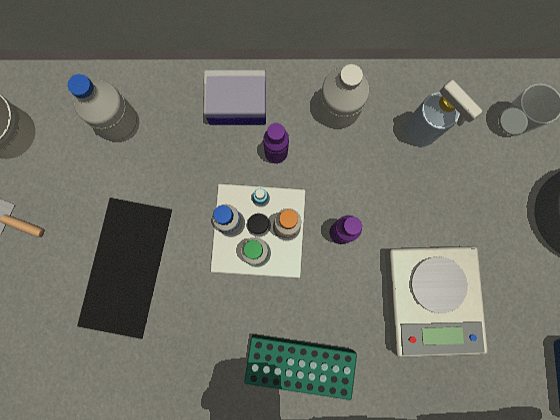

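View pics/scene0.png

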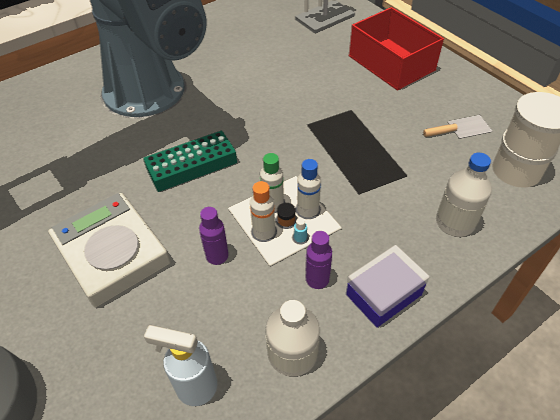

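Top view: blue cap (223,216), orange (288,218), green (253,250), jar lid (258,223). Look-alikes are purple at (276,143) and (347,230), plus a large blue-capped bottle at (80,86). The mat is on the left (125,268) and the pan on the right (440,284). I'm choosing the three capped bottles on the white tray and will check them in one crop.

```bash
cat > m.py <<'E'
from h import *
import pickle
def blobs(f,mask,h,box=None,amin=30):
    m=mask.astype(np.uint8)
    if box: b=np.zeros_like(m);b[box[1]:box[3],box[0]:box[2]]=1;m&=b
    n,l,s,c=cv2.connectedComponentsWithStats(m)
    return [(c[i].round(1),s[i,4],ray(f,*c[i],h)[:2].round(4),l==i) for i in range(1,n) if s[i,4]>=amin]
if __name__=="__main__":
    fs=pickle.load(open("f0.pkl","rb"))
    f=fs["top"];P=cloud(f);hsv=cv2.cvtColor(f["pixels"],cv2.COLOR_RGB2HSV);H,S,V=[hsv[...,i] for i in range(3)]
    for n,f in fs.items():
        P=cloud(f);hsv=cv2.cvtColor(f["pixels"],cv2.COLOR_RGB2HSV);H,S,V=[hsv[...,i].astype(int) for i in range(3)]
        box=(205,180,365,280) if n=="top" else (190,140,350,290)
        for c,lo,hi in (("orange",5,18),("green",45,80),("blue",105,120),("purple",135,160)):
            # cap-top points: those at height > .14
            m=(H>=lo)&(H<=hi)&(S>110)&(P[...,2]>.142)&(P[...,2]<.16)
            for c2,a,xy,l in blobs(f,m,.148,None if c=="purple" else box): print(n,c,c2,a,xy,"cloud",P[l].mean(0).round(4))
        m=(P[...,2]<.052)&(P[...,2]>.036)&(V<60)
        for c2,a,xy,l in blobs(f,m,.044,box): print(n,"jar",c2,a,xy,np.median(P[l],0).round(4))
    f=fs["top"];P=cloud(f);hsv=cv2.cvtColor(f["pixels"],cv2.COLOR_RGB2HSV);H,S,V=[hsv[...,i].astype(int) for i in range(3)]
    def rect(mask,h,box,nm):
        m=np.zeros(mask.shape,np.uint8);m[box[1]:box[3],box[0]:box[2]]=mask[box[1]:box[3],box[0]:box[2]]
        m=cv2.morphologyEx(m,cv2.MORPH_CLOSE,np.ones((5,5)))
        cs,_=cv2.findContours(m,0,1);c=max(cs,key=cv2.contourArea)[:,0]
        w=np.array([ray(f,*p,h)[:2] for p in c],np.float32);rr=cv2.minAreaRect(w)
        print(nm,rr,cv2.boxPoints(rr).round(4).tolist())
    rect((V<45),.003,(70,190,180,345),"mat")
    rect((V>185)&(S<40),.008,(205,180,310,280),"tray")
    pan=(np.abs(P[...,2]-.062)<.008)&(S<60)
    rect((np.abs(P[...,2]-.062)<.006),.062,(380,240,500,360),"pan")
    print("z at pan",P[284,440],P[330,440],"tray",P[265,230],"mat",P[270,125])
    t=f["pixels"][175:285,205:365,::-1];cv2.imwrite("pics/crop.png",cv2.resize(t,None,fx=5,fy=5))
E
python3 m.py
```

```text
top orange [288.1 218.1] 262 [ 0.5985 -0.0171] cloud [ 0.5987 -0.0171  0.1464]
top green [252.6 249.2] 260 [0.5467 0.0427] cloud [0.5468 0.0428 0.1464]
top blue [222.2 213.8] 262 [0.6066 0.0939] cloud [0.6069 0.0941 0.1464]
top jar [257.8 223. ] 312 [0.6021 0.0386] [0.6021 0.0383 0.0423]
top jar [334.3 234.5] 30 [ 0.5786 -0.1084] [ 0.5778 -0.1055  0.0433]
scene orange [260.3 187.8] 183 [ 0.6014 -0.0175] cloud [ 0.6007 -0.0171  0.1472]
scene green [270.3 159.1] 155 [0.5506 0.042 ] cloud [0.5497 0.0426 0.1469]
scene blue [309.3 165. ] 161 [0.6101 0.0937] cloud [0.6093 0.0944 0.147 ]
scene jar [285.7 210.6] 232 [0.6067 0.0375] [0.6061 0.038  0.0432]
mat ((0.5219753980636597, 0.3032660484313965), (0.12982112169265747, 0.2575487792491913), 78.84443664550781) [[0.3831000030040741, 0.2644999921321869], [0.6358000040054321, 0.21469999849796295], [0.6608999967575073, 0.34200000762939453], [0.4081999957561493, 0.3919000029563904]]
tray ((0.5923588275909424, 0.0391857847571373), (0.17711393535137177, 0.17599594593048096), 85.67896270751953) [[0.49790000915527344, -0.042500000447034836], [0.6733999848365784, -0.05570000037550926], [0.6868000030517578, 0.120899997651577], [0.5113000273704529, 0.13410000503063202]]
pan ((0.4842102527618408, -0.29806870222091675), (0.10061191767454147, 0.10273316502571106), 86.96954345703125) [[0.4302999973297119, -0.3456000089645386], [0.532800018787384, -0.35100001096725464], [0.5382000207901001, -0.25049999356269836], [0.43560001254081726, -0.2451000064611435]]
z at pan [ 0.48378393 -0.29994394  0.06159175] [ 0.39995911 -0.29771545  0.05369143] tray [0.52271736 0.09528243 0.00707381] mat [5.14713951e-01 3.04608099e-01 2.35883133e-04]
```

View pics/crop.png

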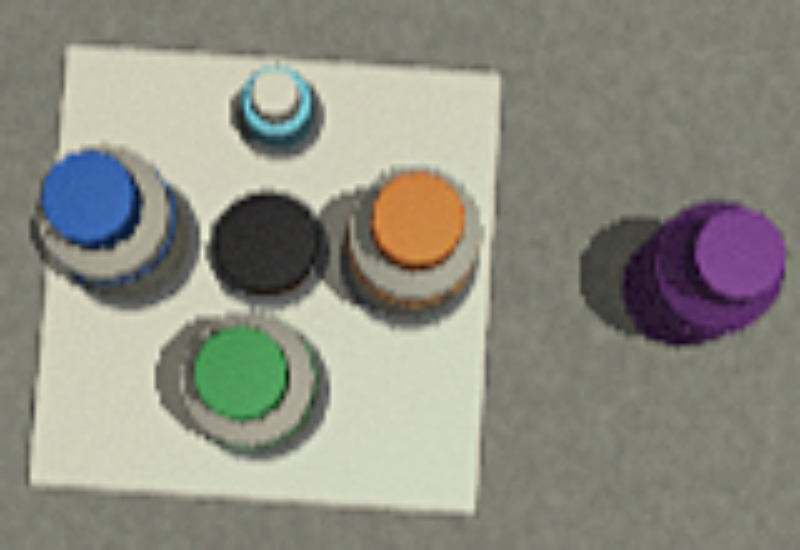

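The crop confirms it: blue, orange and green bottles on the tray with the black jar lid between them, and the dropper behind. The purple one stands off the tray. Measured cap positions match the tray spots within 1 mm.

Emit:
carry_out --deltas '[{"dp": [0, 0, 0], "yaw": 1}, {"dp": [0, 0, 0], "yaw": 1}, {"dp": [0, 0, 0], "yaw": 0.955}, {"dp": [0.7, -0.96, 0]}, {"dp": [0.7, -0.96, 0]}, {"dp": [0.7, -0.96, 0]}, {"dp": [0.7, -0.96, 0]}, {"dp": [0.7, -0.96, 0]}, {"dp": [0.7, -0.96, 0]}, {"dp": [0.7, -0.96, 0]}, {"dp": [0.7, -0.96, 0]}, {"dp": [0.7, -0.96, 0]}, {"dp": [0.7, -0.96, 0]}, {"dp": [0.7, -0.96, 0]}, {"dp": [0.7, -0.96, 0]}, {"dp": [0.7, -0.96, 0]}, {"dp": [0.7, -0.96, 0]}, {"dp": [0.7, -0.96, 0]}, {"dp": [0.7, -0.96, 0]}, {"dp": [0.7, -0.96, 0]}]' --gripper 0.3

```text
invalid input at $.deltas[3]: expected keys dp, yaw
```

Emit:
carry_out --deltas '[{"dp": [0.65, -0.965, 0]}, {"dp": [0.65, -0.965, 0]}, {"dp": [0.65, -0.965, 0]}, {"dp": [0.65, -0.965, 0]}, {"dp": [0.65, -0.965, 0]}, {"dp": [0.65, -0.965, 0]}, {"dp": [0.65, -0.965, 0]}, {"dp": [0.65, -0.965, 0]}, {"dp": [0.65, -0.965, 0]}, {"dp": [0.65, -0.965, 0]}, {"dp": [0, 0, 0]}, {"dp": [0, 0, 0]}, {"dp": [0, 0, 0]}, {"dp": [0, 0, 0]}]'

```text
invalid input at $.deltas[0]: expected keys dp, yaw
```

Emit:
carry_out --deltas '[{"dp": [0, 0, 0], "yaw": 1}, {"dp": [0, 0, 0], "yaw": 1}, {"dp": [0, 0, 0], "yaw": 0.955}, {"dp": [0.7, -0.96, 0], "yaw": 0}, {"dp": [0.7, -0.96, 0], "yaw": 0}, {"dp": [0.7, -0.96, 0], "yaw": 0}, {"dp": [0.7, -0.96, 0], "yaw": 0}, {"dp": [0.7, -0.96, 0], "yaw": 0}, {"dp": [0.7, -0.96, 0], "yaw": 0}, {"dp": [0.7, -0.96, 0], "yaw": 0}, {"dp": [0.7, -0.96, 0], "yaw": 0}, {"dp": [0.7, -0.96, 0], "yaw": 0}, {"dp": [0.7, -0.96, 0], "yaw": 0}, {"dp": [0.7, -0.96, 0], "yaw": 0}, {"dp": [0.7, -0.96, 0], "yaw": 0}, {"dp": [0.7, -0.96, 0], "yaw": 0}, {"dp": [0.7, -0.96, 0], "yaw": 0}, {"dp": [0.7, -0.96, 0], "yaw": 0}, {"dp": [0.7, -0.96, 0], "yaw": 0}, {"dp": [0.7, -0.96, 0], "yaw": 0}]' --gripper 0.3

```text
t: 1.77
tcp_pos: [0.4446, -0.1465, 0.2531]
eef_rot: [-180.0, 0.0, -0.0]
ft_force: [-0.3, -0.1, 0.7]
width: 0.0557
grip_force: 0.0
```

Emit:
carry_out --deltas '[{"dp": [0.65, -0.965, 0], "yaw": 0}, {"dp": [0.65, -0.965, 0], "yaw": 0}, {"dp": [0.65, -0.965, 0], "yaw": 0}, {"dp": [0.65, -0.965, 0], "yaw": 0}, {"dp": [0.65, -0.965, 0], "yaw": 0}, {"dp": [0.65, -0.965, 0], "yaw": 0}, {"dp": [0.65, -0.965, 0], "yaw": 0}, {"dp": [0.65, -0.965, 0], "yaw": 0}, {"dp": [0.65, -0.965, 0], "yaw": 0}, {"dp": [0.65, -0.965, 0], "yaw": 0}, {"dp": [0, 0, 0], "yaw": 0}, {"dp": [0, 0, 0], "yaw": 0}, {"dp": [0, 0, 0], "yaw": 0}, {"dp": [0, 0, 0], "yaw": 0}]'

```text
t: 2.93
tcp_pos: [0.6061, 0.0925, 0.2529]
eef_rot: [180.0, 0.1, -0.0]
ft_force: [0.4, -0.1, -0.3]
width: 0.0554
grip_force: 0.0
```

Emit:
carry_out --deltas '[{"dp": [0.04, 0, 0.9], "yaw": 0}, {"dp": [0, 0, 0.9], "yaw": 0}, {"dp": [0, 0, 0.9], "yaw": 0}, {"dp": [0, 0, 0.7], "yaw": 0}, {"dp": [0, 0, 0.5], "yaw": 0}, {"dp": [0, 0, 0.4], "yaw": 0}, {"dp": [0, 0, 0.3], "yaw": 0}, {"dp": [0, 0, 0], "yaw": 0}, {"dp": [0, 0, 0], "yaw": 0}]'

```text
t: 3.68
tcp_pos: [0.6079, 0.093, 0.1387]
eef_rot: [180.0, -0.0, -0.0]
ft_force: [0.6, -0.0, 0.1]
width: 0.0555
grip_force: 0.0
```

Emit:
carry_out --deltas '[{"dp": [0, 0, 0], "yaw": 0}, {"dp": [0, 0, 0], "yaw": 0}, {"dp": [0, 0, 0], "yaw": 0}, {"dp": [0, 0, 0], "yaw": 0}, {"dp": [0, 0, 0], "yaw": 0}, {"dp": [0, 0, 0], "yaw": 0}, {"dp": [0, 0, 0], "yaw": 0}, {"dp": [0, 0, 0], "yaw": 0}, {"dp": [0, 0, 0], "yaw": 0}, {"dp": [0, 0, 0], "yaw": 0}]' --gripper -0.6 --squeeze 40

```text
t: 4.52
tcp_pos: [0.6086, 0.0934, 0.1397]
eef_rot: [-180.0, -0.1, 0.0]
ft_force: [0.1, 0.3, 5.9]
width: 0.0309
grip_force: 40.0
```

Emit:
carry_out --deltas '[{"dp": [0, 0, -0.3], "yaw": 0}, {"dp": [0, 0, -0.5], "yaw": 0}, {"dp": [0, 0, -0.8], "yaw": 0}, {"dp": [0, 0, -0.8], "yaw": 0}, {"dp": [0, 0, -0.6], "yaw": 0}, {"dp": [-0.04, -0.4, 0], "yaw": 0}, {"dp": [-0.04, -0.8, 0], "yaw": 0}, {"dp": [-0.04, -0.95, 0], "yaw": 0}, {"dp": [-0.04, -0.95, 0], "yaw": 0}, {"dp": [-0.04, -0.95, 0], "yaw": 0}, {"dp": [-0.04, -0.95, 0], "yaw": 0}, {"dp": [-0.04, -0.95, 0], "yaw": 0}, {"dp": [-0.02, -0.85, 0], "yaw": 0}, {"dp": [0, -0.6, 0], "yaw": 0}, {"dp": [0, -0.35, 0], "yaw": 0}, {"dp": [0, 0, 0], "yaw": 0}, {"dp": [0, 0, 0], "yaw": 0}, {"dp": [0, 0, 0], "yaw": 0}]'

```text
t: 6.02
tcp_pos: [0.6003, 0.2859, 0.213]
eef_rot: [180.0, 0.0, -0.0]
ft_force: [-0.7, 0.4, -2.2]
width: 0.0313
grip_force: 39.8
```

```bash
python3 - <<'E'
from h import *
f=grab("scene","s1");s=r.state();print(s["tcp_pos"],s["width"],s["ft_force"])
# bottle in hand: blue cap/band & white body lowest point
P=cloud(f);m=(abs(P[...,0]-s["tcp_pos"][0])<.03)&(abs(P[...,1]-s["tcp_pos"][1])<.03)&(P[...,2]>.02)&(P[...,2]<.25)
print(np.percentile(P[m][:,2],[0,1,2,5]))
for lo,hi in((.08,.11),(.11,.15),(.15,.19)):
    q=P[m&(P[...,2]>lo)&(P[...,2]<hi)];print(lo,np.median(q,0).round(4),len(q))
cv2.imwrite("pics/s1c.png",cv2.resize(f["pixels"][60:300,200:480,::-1],None,fx=2,fy=2))
E
```

```text
[0.60039584 0.28579444 0.2131713 ] 0.030889941068260627 [ 0.69548222 -0.76781525 -0.43391074]
[0.08002519 0.08370063 0.08607338 0.09173036]
0.08 [0.6147 0.2696 0.0962] 203
0.11 [0.6143 0.2699 0.1303] 317
0.15 [0.6133 0.2714 0.1727] 407
```

View pics/s1c.png

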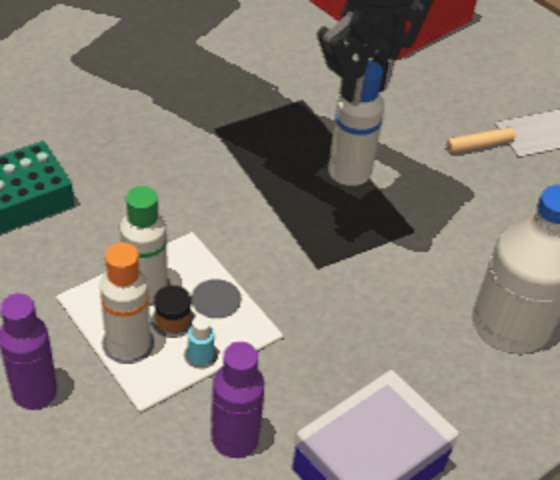

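Blue bottle hangs upright in the gripper over the mat (crop (358,140)); its grey spot is visible at (215,298). Lowering it.

Emit:
carry_out --deltas '[{"dp": [0, 0, 0.8], "yaw": 0}, {"dp": [0, 0, 0.8], "yaw": 0}, {"dp": [0, 0, 0.6], "yaw": 0}, {"dp": [0, 0, 0.4], "yaw": 0}, {"dp": [0, 0, 0.3], "yaw": 0}, {"dp": [0, 0, 0.15], "yaw": 0}, {"dp": [0, 0, 0.1], "yaw": 0}, {"dp": [0, 0, 0], "yaw": 0}, {"dp": [0, 0, 0], "yaw": 0}, {"dp": [0, 0, 0], "yaw": 0}]'

```text
t: 6.9
tcp_pos: [0.6006, 0.2871, 0.1354]
eef_rot: [-180.0, -0.1, -0.0]
ft_force: [0.1, 0.5, -1.3]
width: 0.031
grip_force: 39.7
```

Emit:
carry_out --deltas '[{"dp": [0, 0, 0], "yaw": 0}, {"dp": [0, 0, 0], "yaw": 0}, {"dp": [0, 0, 0], "yaw": 0}, {"dp": [0, 0, 0], "yaw": 0}, {"dp": [0, 0, 0], "yaw": 0}, {"dp": [0, 0, 0], "yaw": 0}]' --gripper 0.3

```text
t: 7.4
tcp_pos: [0.6002, 0.287, 0.1346]
eef_rot: [-180.0, -0.0, -0.0]
ft_force: [-0.7, -0.7, -0.7]
width: 0.0553
grip_force: 0.0
```

Emit:
carry_out --deltas '[{"dp": [0, 0, -0.5], "yaw": 0}, {"dp": [0, 0, -0.9], "yaw": 0}, {"dp": [0, 0, -0.9], "yaw": 0}, {"dp": [0, 0, -0.7], "yaw": 0}, {"dp": [0, 0.6, 0], "yaw": 0}, {"dp": [0, 1, 0], "yaw": 0}, {"dp": [0, 1, 0], "yaw": 0}, {"dp": [0, 1, 0], "yaw": 0}, {"dp": [0, 1, 0], "yaw": 0}, {"dp": [0, 1, 0], "yaw": 0}, {"dp": [0, 1, 0], "yaw": 0}, {"dp": [0, 1, 0], "yaw": 0}, {"dp": [0, 1, 0], "yaw": 0}, {"dp": [0, 1, 0], "yaw": 0}, {"dp": [0, 1, 0], "yaw": 0}, {"dp": [0, 0.9, 0], "yaw": 0}, {"dp": [0, 0.7, 0], "yaw": 0}, {"dp": [0, 0, 0], "yaw": 0}, {"dp": [0, 0, 0], "yaw": 0}, {"dp": [0, 0, 0], "yaw": 0}]'

```text
t: 9.07
tcp_pos: [0.5998, -0.0178, 0.2094]
eef_rot: [-180.0, 0.0, -0.0]
ft_force: [0.8, 1.0, -0.3]
width: 0.0552
grip_force: 0.0
```

Emit:
carry_out --deltas '[{"dp": [0, 0, 0.8], "yaw": 0}, {"dp": [0, 0, 0.8], "yaw": 0}, {"dp": [0, 0, 0.6], "yaw": 0}, {"dp": [0, 0, 0.4], "yaw": 0}, {"dp": [0, 0, 0.25], "yaw": 0}, {"dp": [0, 0, 0], "yaw": 0}, {"dp": [0, 0, 0], "yaw": 0}, {"dp": [0, 0, 0], "yaw": 0}]'

```text
t: 9.73
tcp_pos: [0.6009, -0.018, 0.1394]
eef_rot: [180.0, -0.1, 0.0]
ft_force: [-0.8, 0.1, -0.3]
width: 0.0553
grip_force: 0.0
```

Emit:
carry_out --deltas '[{"dp": [0, 0, 0], "yaw": 0}, {"dp": [0, 0, 0], "yaw": 0}, {"dp": [0, 0, 0], "yaw": 0}, {"dp": [0, 0, 0], "yaw": 0}, {"dp": [0, 0, 0], "yaw": 0}, {"dp": [0, 0, 0], "yaw": 0}, {"dp": [0, 0, 0], "yaw": 0}, {"dp": [0, 0, 0], "yaw": 0}, {"dp": [0, 0, 0], "yaw": 0}]' --gripper -0.6

```text
t: 10.48
tcp_pos: [0.6009, -0.018, 0.1394]
eef_rot: [180.0, -0.1, -0.0]
ft_force: [-0.3, 1.2, 4.2]
width: 0.031
grip_force: 39.8
```

Emit:
carry_out --deltas '[{"dp": [0, 0, -0.3], "yaw": 0}, {"dp": [0, 0, -0.6], "yaw": 0}, {"dp": [0, 0, -0.9], "yaw": 0}, {"dp": [0, 0, -1], "yaw": 0}, {"dp": [0, 0, -1], "yaw": 0}, {"dp": [0, 0, -1], "yaw": 0}, {"dp": [0, 0, -0.9], "yaw": 0}, {"dp": [0, 0, -0.7], "yaw": 0}, {"dp": [-0.1, -0.5, 0], "yaw": 0}, {"dp": [-0.2, -0.8, 0], "yaw": 0}, {"dp": [-0.25, -1, 0], "yaw": 0}, {"dp": [-0.25, -1, 0], "yaw": 0}, {"dp": [-0.25, -1, 0], "yaw": 0}, {"dp": [-0.25, -1, 0], "yaw": 0}, {"dp": [-0.25, -1, 0], "yaw": 0}, {"dp": [-0.25, -1, 0], "yaw": 0}, {"dp": [-0.25, -1, 0], "yaw": 0}, {"dp": [-0.25, -1, 0], "yaw": 0}, {"dp": [-0.25, -1, 0], "yaw": 0}, {"dp": [-0.25, -1, 0], "yaw": 0}]'

```text
t: 12.15
tcp_pos: [0.5284, 0.266, 0.2965]
eef_rot: [180.0, 0.2, 0.0]
ft_force: [-0.3, -0.0, -1.6]
width: 0.031
grip_force: 39.8
```

Emit:
carry_out --deltas '[{"dp": [-0.2, -0.9, 0], "yaw": 0}, {"dp": [-0.13, -0.63, 0], "yaw": 0}, {"dp": [0, 0, 0], "yaw": 0}, {"dp": [0, 0, 0], "yaw": 0}, {"dp": [0, 0, 0.5], "yaw": 0}, {"dp": [0, 0, 1], "yaw": 0}, {"dp": [0, 0, 1], "yaw": 0}, {"dp": [0, 0, 1], "yaw": 0}, {"dp": [0, 0, 0.9], "yaw": 0}, {"dp": [0, 0, 0.7], "yaw": 0}, {"dp": [0, 0, 0.6], "yaw": 0}, {"dp": [0, 0, 0.4], "yaw": 0}, {"dp": [0, 0, 0.3], "yaw": 0}, {"dp": [0, 0, 0.15], "yaw": 0}, {"dp": [0, 0, 0], "yaw": 0}, {"dp": [0, 0, 0], "yaw": 0}, {"dp": [0, 0, 0], "yaw": 0}]'

```text
t: 13.57
tcp_pos: [0.5223, 0.3027, 0.135]
eef_rot: [-180.0, -0.1, -0.0]
ft_force: [-0.5, -0.7, -1.9]
width: 0.031
grip_force: 40.0
```

Emit:
carry_out --deltas '[{"dp": [0, 0, 0], "yaw": 0}, {"dp": [0, 0, 0], "yaw": 0}, {"dp": [0, 0, 0], "yaw": 0}, {"dp": [0, 0, 0], "yaw": 0}, {"dp": [0, 0, 0], "yaw": 0}, {"dp": [0, 0, 0], "yaw": 0}]' --gripper 0.3

```text
t: 14.07
tcp_pos: [0.522, 0.3028, 0.1346]
eef_rot: [-180.0, -0.0, -0.0]
ft_force: [-1.2, 0.4, -0.1]
width: 0.0554
grip_force: 0.0
```

Emit:
carry_out --deltas '[{"dp": [0, 0, -0.5], "yaw": 0}, {"dp": [0, 0, -0.9], "yaw": 0}, {"dp": [0, 0, -0.9], "yaw": 0}, {"dp": [0, 0, -0.7], "yaw": 0}, {"dp": [0.06, 0.6, 0], "yaw": 0}, {"dp": [0.1, 1, 0], "yaw": 0}, {"dp": [0.1, 1, 0], "yaw": 0}, {"dp": [0.1, 1, 0], "yaw": 0}, {"dp": [0.1, 1, 0], "yaw": 0}, {"dp": [0.1, 1, 0], "yaw": 0}, {"dp": [0.1, 1, 0], "yaw": 0}, {"dp": [0.1, 1, 0], "yaw": 0}, {"dp": [0.1, 1, 0], "yaw": 0}, {"dp": [0.1, 1, 0], "yaw": 0}, {"dp": [0.1, 0.84, 0], "yaw": 0}, {"dp": [0, 0, 0], "yaw": 0}, {"dp": [0, 0, 0], "yaw": 0}, {"dp": [0, 0, 0], "yaw": 0}]'

```text
t: 15.57
tcp_pos: [0.5485, 0.0421, 0.2102]
eef_rot: [-180.0, -0.0, -0.0]
ft_force: [0.6, -0.1, 0.1]
width: 0.0556
grip_force: 0.0
```

Emit:
carry_out --deltas '[{"dp": [0, 0, 0.8], "yaw": 0}, {"dp": [0, 0, 0.8], "yaw": 0}, {"dp": [0, 0, 0.6], "yaw": 0}, {"dp": [0, 0, 0.4], "yaw": 0}, {"dp": [0, 0, 0.25], "yaw": 0}, {"dp": [0, 0, 0], "yaw": 0}, {"dp": [0, 0, 0], "yaw": 0}, {"dp": [0, 0, 0], "yaw": 0}]'

```text
t: 16.23
tcp_pos: [0.5492, 0.0419, 0.1394]
eef_rot: [180.0, -0.1, 0.0]
ft_force: [-0.2, 0.4, 0.7]
width: 0.0557
grip_force: 0.0
```

Emit:
carry_out --deltas '[{"dp": [0, 0, 0], "yaw": 0}, {"dp": [0, 0, 0], "yaw": 0}, {"dp": [0, 0, 0], "yaw": 0}, {"dp": [0, 0, 0], "yaw": 0}, {"dp": [0, 0, 0], "yaw": 0}, {"dp": [0, 0, 0], "yaw": 0}, {"dp": [0, 0, 0], "yaw": 0}, {"dp": [0, 0, 0], "yaw": 0}, {"dp": [0, 0, 0], "yaw": 0}]' --gripper -0.6

```text
t: 16.98
tcp_pos: [0.5491, 0.0418, 0.1393]
eef_rot: [-180.0, -0.1, -0.0]
ft_force: [0.1, 1.6, 5.2]
width: 0.0307
grip_force: 39.8
```

Emit:
carry_out --deltas '[{"dp": [0, 0, -0.3], "yaw": 0}, {"dp": [0, 0, -0.6], "yaw": 0}, {"dp": [0, 0, -0.9], "yaw": 0}, {"dp": [0, 0, -0.8], "yaw": 0}, {"dp": [0, 0, -0.6], "yaw": 0}, {"dp": [-0.2, -0.5, 0], "yaw": 0}, {"dp": [-0.3, -0.8, 0], "yaw": 0}, {"dp": [-0.4, -1, 0], "yaw": 0}, {"dp": [-0.4, -1, 0], "yaw": 0}, {"dp": [-0.4, -1, 0], "yaw": 0}, {"dp": [-0.4, -1, 0], "yaw": 0}, {"dp": [-0.4, -1, 0], "yaw": 0}, {"dp": [-0.4, -1, 0], "yaw": 0}, {"dp": [-0.4, -1, 0], "yaw": 0}, {"dp": [-0.4, -1, 0], "yaw": 0}, {"dp": [-0.3, -0.96, 0], "yaw": 0}, {"dp": [-0.2, -0.8, 0], "yaw": 0}, {"dp": [0, 0, 0], "yaw": 0}, {"dp": [0, 0, 0], "yaw": 0}, {"dp": [0, 0, 0], "yaw": 0}]'

```text
t: 18.65
tcp_pos: [0.4426, 0.3179, 0.2173]
eef_rot: [179.9, 0.1, 0.0]
ft_force: [-0.4, 0.5, -2.2]
width: 0.0309
grip_force: 40.2
```

Emit:
carry_out --deltas '[{"dp": [0, 0, 0.8], "yaw": 0}, {"dp": [0, 0, 0.8], "yaw": 0}, {"dp": [0, 0, 0.7], "yaw": 0}, {"dp": [0, 0, 0.5], "yaw": 0}, {"dp": [0, 0, 0.3], "yaw": 0}, {"dp": [0, 0, 0.15], "yaw": 0}, {"dp": [0, 0, 0.1], "yaw": 0}, {"dp": [0, 0, 0], "yaw": 0}, {"dp": [0, 0, 0], "yaw": 0}, {"dp": [0, 0, 0], "yaw": 0}]'

```text
t: 19.48
tcp_pos: [0.444, 0.3185, 0.1354]
eef_rot: [-180.0, -0.1, 0.0]
ft_force: [0.3, -0.8, -1.2]
width: 0.031
grip_force: 40.1
```

Emit:
carry_out --deltas '[{"dp": [0, 0, 0], "yaw": 0}, {"dp": [0, 0, 0], "yaw": 0}, {"dp": [0, 0, 0], "yaw": 0}, {"dp": [0, 0, 0], "yaw": 0}, {"dp": [0, 0, 0], "yaw": 0}, {"dp": [0, 0, 0], "yaw": 0}]' --gripper 0.3

```text
t: 19.98
tcp_pos: [0.4435, 0.3182, 0.1347]
eef_rot: [-180.0, -0.0, -0.0]
ft_force: [0.0, -0.1, 0.0]
width: 0.0557
grip_force: 0.0
```

Emit:
carry_out --deltas '[{"dp": [0, 0, -0.5], "yaw": 0}, {"dp": [0, 0, -0.9], "yaw": 0}, {"dp": [0, 0, -0.9], "yaw": 0}, {"dp": [0, 0, -0.7], "yaw": 0}, {"dp": [0.3, 0.6, 0], "yaw": 0}, {"dp": [0.6, 1, 0], "yaw": 0}, {"dp": [0.6, 1, 0], "yaw": 0}, {"dp": [0.6, 1, 0], "yaw": 0}, {"dp": [0.6, 1, 0], "yaw": 0}, {"dp": [0.6, 1, 0], "yaw": 0}, {"dp": [0.6, 1, 0], "yaw": 0}, {"dp": [0.6, 1, 0], "yaw": 0}, {"dp": [0.6, 1, 0], "yaw": 0}, {"dp": [0.6, 1, 0], "yaw": 0}, {"dp": [0.5, 0.9, 0], "yaw": 0}, {"dp": [0.22, 0.72, 0], "yaw": 0}, {"dp": [0, 0, 0], "yaw": 0}, {"dp": [0, 0, 0], "yaw": 0}, {"dp": [0, 0, 0], "yaw": 0}]' --gripper 0.55

```text
t: 21.57
tcp_pos: [0.6037, 0.0382, 0.21]
eef_rot: [-180.0, 0.0, -0.0]
ft_force: [-0.7, -0.6, 0.0]
width: 0.0662
grip_force: 0.0
```

```bash
python3 - <<'E'
from h import *
f=grab("scene","s2")
E
```

```text
(no output)
```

View pics/s2.png

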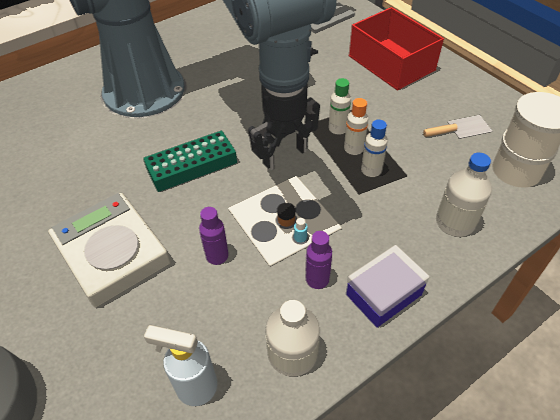

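All three bottles stand upright on the mat (green (342,105), orange (356,125), blue (376,150)); the jar (287,215) is clear with the gripper above it. Descending.

Emit:
carry_out --deltas '[{"dp": [0, 0, 0.6], "yaw": 0}, {"dp": [0, 0, 1], "yaw": 0}, {"dp": [0, 0, 1], "yaw": 0}, {"dp": [0, 0, 1], "yaw": 0}, {"dp": [0, 0, 0.9], "yaw": 0}, {"dp": [0, 0, 0.7], "yaw": 0}, {"dp": [0, 0, 0.6], "yaw": 0}, {"dp": [0, 0, 0.5], "yaw": 0}, {"dp": [0, 0, 0.3], "yaw": 0}, {"dp": [0, 0, 0.17], "yaw": 0}, {"dp": [0, 0, 0], "yaw": 0}, {"dp": [0, 0, 0], "yaw": 0}, {"dp": [0, 0, 0], "yaw": 0}]'

```text
t: 22.7
tcp_pos: [0.6047, 0.0377, 0.0414]
eef_rot: [180.0, -0.1, 0.0]
ft_force: [-0.2, -0.8, -0.0]
width: 0.066
grip_force: 0.0
```

Emit:
carry_out --deltas '[{"dp": [0, 0, 0], "yaw": 0}, {"dp": [0, 0, 0], "yaw": 0}, {"dp": [0, 0, 0], "yaw": 0}, {"dp": [0, 0, 0], "yaw": 0}, {"dp": [0, 0, 0], "yaw": 0}, {"dp": [0, 0, 0], "yaw": 0}, {"dp": [0, 0, 0], "yaw": 0}, {"dp": [0, 0, 0], "yaw": 0}, {"dp": [0, 0, 0], "yaw": 0}]' --gripper -0.4 --squeeze 30

```text
t: 23.45
tcp_pos: [0.6045, 0.0376, 0.0413]
eef_rot: [180.0, -0.1, -0.0]
ft_force: [-1.0, -0.6, 6.2]
width: 0.0388
grip_force: 29.8
```

Emit:
carry_out --deltas '[{"dp": [0, 0, -0.3], "yaw": 0}, {"dp": [0, 0, -0.6], "yaw": 0}, {"dp": [0, 0, -0.9], "yaw": 0}, {"dp": [0, 0, -1], "yaw": 0}, {"dp": [0, 0, -1], "yaw": 0}, {"dp": [0, 0, -1], "yaw": 0}, {"dp": [0, 0, -1], "yaw": 0}, {"dp": [0, 0, -0.8], "yaw": 0}, {"dp": [0, 0, -0.4], "yaw": 0}, {"dp": [-0.2, 0.5, 0], "yaw": 0}, {"dp": [-0.3, 0.8, 0], "yaw": 0}, {"dp": [-0.35, 1, 0], "yaw": 0}, {"dp": [-0.35, 1, 0], "yaw": 0}, {"dp": [-0.35, 1, 0], "yaw": 0}, {"dp": [-0.35, 1, 0], "yaw": 0}, {"dp": [-0.35, 1, 0], "yaw": 0}, {"dp": [-0.35, 1, 0], "yaw": 0}, {"dp": [-0.35, 1, 0], "yaw": 0}, {"dp": [-0.35, 1, 0], "yaw": 0}]'

```text
t: 25.03
tcp_pos: [0.5194, -0.196, 0.2134]
eef_rot: [-179.9, 0.2, -0.0]
ft_force: [-0.2, -1.1, -0.7]
width: 0.039
grip_force: 30.3
```

Emit:
carry_out --deltas '[{"dp": [-0.35, 1, 0], "yaw": 0}, {"dp": [-0.35, 1, 0], "yaw": 0}, {"dp": [-0.35, 0.9, 0], "yaw": 0}, {"dp": [-0.22, 0.8, 0], "yaw": 0}, {"dp": [-0.15, 0.47, 0], "yaw": 0}, {"dp": [0, 0, 0], "yaw": 0}, {"dp": [0, 0, 0], "yaw": 0}, {"dp": [0, 0, 0], "yaw": 0}]'

```text
t: 25.7
tcp_pos: [0.4857, -0.298, 0.2145]
eef_rot: [-179.9, 0.0, 0.0]
ft_force: [0.0, 0.3, -0.3]
width: 0.0387
grip_force: 30.3
```

Emit:
carry_out --deltas '[{"dp": [0, 0, 0.7], "yaw": 0}, {"dp": [0, 0, 0.9], "yaw": 0}, {"dp": [0, 0, 0.9], "yaw": 0}, {"dp": [0, 0, 0.8], "yaw": 0}, {"dp": [0, 0, 0.6], "yaw": 0}, {"dp": [0, 0, 0.4], "yaw": 0}, {"dp": [0, 0, 0.2], "yaw": 0}, {"dp": [0, 0, 0.2], "yaw": 0}, {"dp": [0, 0, 0.1], "yaw": 0}, {"dp": [0, 0, 0], "yaw": 0}, {"dp": [0, 0, 0], "yaw": 0}, {"dp": [0, 0, 0], "yaw": 0}]'

```text
t: 26.7
tcp_pos: [0.4863, -0.2994, 0.0961]
eef_rot: [179.9, -0.1, -0.0]
ft_force: [0.3, -0.3, -0.7]
width: 0.0387
grip_force: 30.3
```

Emit:
carry_out --deltas '[{"dp": [0, 0, 0.02], "yaw": 0}, {"dp": [0, 0, 0], "yaw": 0}, {"dp": [0, 0, 0], "yaw": 0}, {"dp": [0, 0, 0], "yaw": 0}, {"dp": [0, 0, 0], "yaw": 0}, {"dp": [0, 0, 0], "yaw": 0}, {"dp": [0, 0, -0.52], "yaw": 0}, {"dp": [0, 0, -0.9], "yaw": 0}, {"dp": [0, 0, -0.9], "yaw": 0}, {"dp": [0, 0, -0.9], "yaw": 0}, {"dp": [0, 0, -0.9], "yaw": 0}, {"dp": [0, 0, -0.7], "yaw": 0}, {"dp": [0, 0, 0], "yaw": 0}, {"dp": [0, 0, 0], "yaw": 0}]' --gripper 0.55

```text
t: 27.87
tcp_pos: [0.4865, -0.2996, 0.2171]
eef_rot: [179.9, -0.1, -0.0]
ft_force: [0.0, -0.3, -0.8]
width: 0.0662
grip_force: 0.0
```

```bash
python3 - <<'E'
from h import *
from m import blobs
import pickle
f=grab("scene","s3");P=cloud(f)
g=pickle.load(open("f0.pkl","rb"))["scene"];Q=cloud(g)
hsv=cv2.cvtColor(f["pixels"],cv2.COLOR_RGB2HSV)
m=(hsv[...,2]<70)&(P[...,2]>.085)&(P[...,2]<.11)
for c,a,xy,l in blobs(f,m,.098,(20,180,200,320)): print("jar",c,a,xy,np.median(P[l],0))
# pan in the same camera, before
hs=cv2.cvtColor(g["pixels"],cv2.COLOR_RGB2HSV)
w=np.zeros(m.shape,bool);w[220:280,75:150]=1
q=Q[w&(abs(Q[...,2]-.062)<.005)];print("pan",(q.min(0)+q.max(0))/2,q.max(0)-q.min(0))
H,S,V=[hsv[...,i].astype(int) for i in range(3)]
for c,lo,hi in (("orange",5,18),("green",45,80),("blue",105,120)):
  for c2,a,xy,l in blobs(f,(H>=lo)&(H<=hi)&(S>110)&(P[...,2]>.137)&(P[...,2]<.155),.143,(320,60,400,190)): print(c,xy)
cv2.imwrite("pics/s3c.png",cv2.resize(f["pixels"][180:320,20:220,::-1],None,fx=3,fy=3))
E
```

```text
jar [106.4 237.3] 318 [ 0.4907 -0.2983] [ 0.49050801 -0.29824294  0.09699421]
pan [ 0.45882819 -0.29799889  0.06170156] [0.15590505 0.10315945 0.00935775]
orange [0.5235 0.3023]
green [0.4466 0.3175]
blue [0.6024 0.2867]
```

View pics/s3c.png

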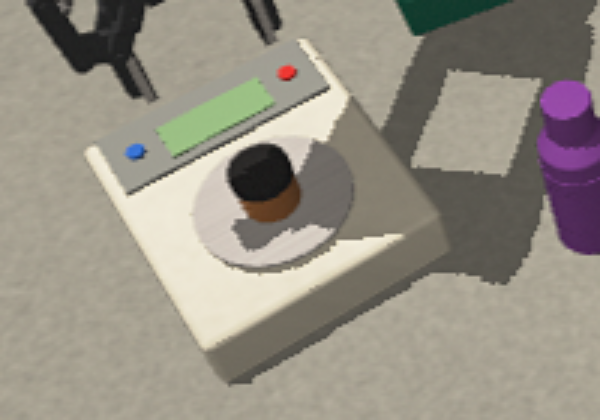

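Jar stands upright in the middle of the pan (base at (272,212) in the crop, pan centre about (273,204)). Now returning the bottles, orange first.

Emit:
carry_out --deltas '[{"dp": [0.06, -0.5, 0], "yaw": 0}, {"dp": [0.06, -1, 0], "yaw": 0}, {"dp": [0.06, -1, 0], "yaw": 0}, {"dp": [0.06, -1, 0], "yaw": 0}, {"dp": [0.06, -1, 0], "yaw": 0}, {"dp": [0.06, -1, 0], "yaw": 0}, {"dp": [0.06, -1, 0], "yaw": 0}, {"dp": [0.06, -1, 0], "yaw": 0}, {"dp": [0.06, -1, 0], "yaw": 0}, {"dp": [0.06, -1, 0], "yaw": 0}, {"dp": [0.06, -1, 0], "yaw": 0}, {"dp": [0.06, -1, 0], "yaw": 0}, {"dp": [0.06, -1, 0], "yaw": 0}, {"dp": [0.06, -1, 0], "yaw": 0}, {"dp": [0.06, -1, 0], "yaw": 0}, {"dp": [0.06, -1, 0], "yaw": 0}, {"dp": [0.06, -1, 0], "yaw": 0}, {"dp": [0.06, -1, 0], "yaw": 0}, {"dp": [0.06, -1, 0], "yaw": 0}, {"dp": [0.06, -1, 0], "yaw": 0}]' --gripper 0.3

```text
t: 29.58
tcp_pos: [0.5142, 0.1903, 0.2136]
eef_rot: [180.0, 0.2, 0.0]
ft_force: [0.1, -0.4, 1.3]
width: 0.0555
grip_force: 0.0
```

Emit:
carry_out --deltas '[{"dp": [0.06, -1, 0], "yaw": 0}, {"dp": [0.06, -1, 0], "yaw": 0}, {"dp": [0.06, -1, 0], "yaw": 0}, {"dp": [0.06, -0.9, 0], "yaw": 0}, {"dp": [0, -0.67, 0], "yaw": 0}, {"dp": [0, 0, 0], "yaw": 0}, {"dp": [0, 0, 0], "yaw": 0}, {"dp": [0, 0, 0], "yaw": 0}]'

```text
t: 30.25
tcp_pos: [0.5209, 0.3024, 0.2141]
eef_rot: [179.9, 0.1, 0.0]
ft_force: [-0.1, -0.9, -0.3]
width: 0.0553
grip_force: 0.0
```

Emit:
carry_out --deltas '[{"dp": [0, 0, 0.7], "yaw": 0}, {"dp": [0, 0, 0.8], "yaw": 0}, {"dp": [0, 0, 0.7], "yaw": 0}, {"dp": [0, 0, 0.5], "yaw": 0}, {"dp": [0, 0, 0.3], "yaw": 0}, {"dp": [0, 0, 0.2], "yaw": 0}, {"dp": [0, 0, 0.03], "yaw": 0}, {"dp": [0, 0, 0], "yaw": 0}, {"dp": [0, 0, 0], "yaw": 0}, {"dp": [0, 0, 0], "yaw": 0}]'

```text
t: 31.08
tcp_pos: [0.5225, 0.3029, 0.1356]
eef_rot: [-180.0, -0.1, -0.0]
ft_force: [-0.0, 0.9, 0.5]
width: 0.0557
grip_force: 0.0
```

Emit:
carry_out --deltas '[{"dp": [0, 0, 0], "yaw": 0}, {"dp": [0, 0, 0], "yaw": 0}, {"dp": [0, 0, 0], "yaw": 0}, {"dp": [0, 0, 0], "yaw": 0}, {"dp": [0, 0, 0], "yaw": 0}, {"dp": [0, 0, 0], "yaw": 0}, {"dp": [0, 0, 0], "yaw": 0}, {"dp": [0, 0, 0], "yaw": 0}, {"dp": [0, 0, 0], "yaw": 0}]' --gripper -0.6 --squeeze 40

```text
t: 31.83
tcp_pos: [0.5224, 0.303, 0.1352]
eef_rot: [-180.0, -0.1, -0.0]
ft_force: [-0.7, 1.0, 4.5]
width: 0.031
grip_force: 39.8
```

Emit:
carry_out --deltas '[{"dp": [0, 0, -0.3], "yaw": 0}, {"dp": [0, 0, -0.6], "yaw": 0}, {"dp": [0, 0, -0.9], "yaw": 0}, {"dp": [0, 0, -1], "yaw": 0}, {"dp": [0, 0, -1], "yaw": 0}, {"dp": [0, 0, -1], "yaw": 0}, {"dp": [0, 0, -1], "yaw": 0}, {"dp": [0, 0, -0.8], "yaw": 0}, {"dp": [0.1, 0.5, 0], "yaw": 0}, {"dp": [0.2, 0.8, 0], "yaw": 0}, {"dp": [0.25, 1, 0], "yaw": 0}, {"dp": [0.25, 1, 0], "yaw": 0}, {"dp": [0.25, 1, 0], "yaw": 0}, {"dp": [0.25, 1, 0], "yaw": 0}, {"dp": [0.25, 1, 0], "yaw": 0}, {"dp": [0.25, 1, 0], "yaw": 0}, {"dp": [0.25, 1, 0], "yaw": 0}, {"dp": [0.25, 1, 0], "yaw": 0}, {"dp": [0.25, 1, 0], "yaw": 0}, {"dp": [0.25, 1, 0], "yaw": 0}]'

```text
t: 33.5
tcp_pos: [0.5909, 0.0181, 0.2974]
eef_rot: [-180.0, 0.2, -0.0]
ft_force: [1.2, 0.5, -1.3]
width: 0.0311
grip_force: 39.8
```

Emit:
carry_out --deltas '[{"dp": [0.2, 0.9, 0], "yaw": 0}, {"dp": [0.13, 0.63, 0], "yaw": 0}, {"dp": [0, 0, 0], "yaw": 0}, {"dp": [0, 0, 0], "yaw": 0}, {"dp": [0, 0, 0.5], "yaw": 0}, {"dp": [0, 0, 0.9], "yaw": 0}, {"dp": [0, 0, 1], "yaw": 0}, {"dp": [0, 0, 1], "yaw": 0}, {"dp": [0, 0, 0.9], "yaw": 0}, {"dp": [0, 0, 0.7], "yaw": 0}, {"dp": [0, 0, 0.6], "yaw": 0}, {"dp": [0, 0, 0.4], "yaw": 0}, {"dp": [0, 0, 0.2], "yaw": 0}, {"dp": [0, 0, 0.1], "yaw": 0}, {"dp": [0, 0, 0.07], "yaw": 0}, {"dp": [0, 0, 0], "yaw": 0}, {"dp": [0, 0, 0], "yaw": 0}, {"dp": [0, 0, 0], "yaw": 0}]'

```text
t: 35.0
tcp_pos: [0.6007, -0.0182, 0.1412]
eef_rot: [180.0, -0.1, -0.0]
ft_force: [-1.0, 0.2, -1.7]
width: 0.0307
grip_force: 40.0
```

Emit:
carry_out --deltas '[{"dp": [0, 0, 0], "yaw": 0}, {"dp": [0, 0, 0], "yaw": 0}, {"dp": [0, 0, 0], "yaw": 0}, {"dp": [0, 0, 0], "yaw": 0}, {"dp": [0, 0, 0], "yaw": 0}, {"dp": [0, 0, 0], "yaw": 0}]' --gripper 0.3

```text
t: 35.5
tcp_pos: [0.6002, -0.0181, 0.1404]
eef_rot: [-180.0, -0.0, -0.0]
ft_force: [-1.3, -0.9, -0.3]
width: 0.0553
grip_force: 0.0
```

Emit:
carry_out --deltas '[{"dp": [0, 0, -0.5], "yaw": 0}, {"dp": [0, 0, -0.9], "yaw": 0}, {"dp": [0, 0, -0.9], "yaw": 0}, {"dp": [0, 0, -0.7], "yaw": 0}, {"dp": [0, -0.6, 0], "yaw": 0}, {"dp": [0, -1, 0], "yaw": 0}, {"dp": [0, -1, 0], "yaw": 0}, {"dp": [0, -1, 0], "yaw": 0}, {"dp": [0, -1, 0], "yaw": 0}, {"dp": [0, -1, 0], "yaw": 0}, {"dp": [0, -1, 0], "yaw": 0}, {"dp": [0, -1, 0], "yaw": 0}, {"dp": [0, -1, 0], "yaw": 0}, {"dp": [0, -1, 0], "yaw": 0}, {"dp": [0, -1, 0], "yaw": 0}, {"dp": [0, -0.9, 0], "yaw": 0}, {"dp": [0, -0.7, 0], "yaw": 0}, {"dp": [0, 0, 0], "yaw": 0}, {"dp": [0, 0, 0], "yaw": 0}, {"dp": [0, 0, 0], "yaw": 0}]'

```text
t: 37.17
tcp_pos: [0.5998, 0.2868, 0.215]
eef_rot: [180.0, 0.0, 0.0]
ft_force: [-0.1, -0.1, 1.2]
width: 0.0558
grip_force: 0.0
```

Emit:
carry_out --deltas '[{"dp": [0, 0, 0.7], "yaw": 0}, {"dp": [0, 0, 0.8], "yaw": 0}, {"dp": [0, 0, 0.7], "yaw": 0}, {"dp": [0, 0, 0.5], "yaw": 0}, {"dp": [0, 0, 0.3], "yaw": 0}, {"dp": [0, 0, 0.2], "yaw": 0}, {"dp": [0, 0, 0.03], "yaw": 0}, {"dp": [0, 0, 0], "yaw": 0}, {"dp": [0, 0, 0], "yaw": 0}, {"dp": [0, 0, 0], "yaw": 0}]'

```text
t: 38.0
tcp_pos: [0.6009, 0.2872, 0.1357]
eef_rot: [-180.0, -0.1, -0.0]
ft_force: [-1.0, -0.5, 0.5]
width: 0.0554
grip_force: 0.0
```

Emit:
carry_out --deltas '[{"dp": [0, 0, 0], "yaw": 0}, {"dp": [0, 0, 0], "yaw": 0}, {"dp": [0, 0, 0], "yaw": 0}, {"dp": [0, 0, 0], "yaw": 0}, {"dp": [0, 0, 0], "yaw": 0}, {"dp": [0, 0, 0], "yaw": 0}, {"dp": [0, 0, 0], "yaw": 0}, {"dp": [0, 0, 0], "yaw": 0}, {"dp": [0, 0, 0], "yaw": 0}]' --gripper -0.6

```text
t: 38.75
tcp_pos: [0.6006, 0.2873, 0.1353]
eef_rot: [-180.0, -0.1, -0.0]
ft_force: [-1.2, 0.9, 5.7]
width: 0.0314
grip_force: 39.9
```

Emit:
carry_out --deltas '[{"dp": [0, 0, -0.3], "yaw": 0}, {"dp": [0, 0, -0.6], "yaw": 0}, {"dp": [0, 0, -0.9], "yaw": 0}, {"dp": [0, 0, -0.8], "yaw": 0}, {"dp": [0, 0, -0.6], "yaw": 0}, {"dp": [0.04, 0.4, 0], "yaw": 0}, {"dp": [0.04, 0.8, 0], "yaw": 0}, {"dp": [0.04, 0.95, 0], "yaw": 0}, {"dp": [0.04, 0.95, 0], "yaw": 0}, {"dp": [0.04, 0.95, 0], "yaw": 0}, {"dp": [0.04, 0.95, 0], "yaw": 0}, {"dp": [0.04, 0.95, 0], "yaw": 0}, {"dp": [0.02, 0.85, 0], "yaw": 0}, {"dp": [0, 0.6, 0], "yaw": 0}, {"dp": [0, 0.35, 0], "yaw": 0}, {"dp": [0, 0, 0], "yaw": 0}, {"dp": [0, 0, 0], "yaw": 0}, {"dp": [0, 0, 0], "yaw": 0}]'

```text
t: 40.25
tcp_pos: [0.6075, 0.0941, 0.2143]
eef_rot: [-180.0, 0.0, 0.0]
ft_force: [0.3, 0.2, -1.9]
width: 0.0311
grip_force: 39.8
```

Emit:
carry_out --deltas '[{"dp": [0, 0, 0.7], "yaw": 0}, {"dp": [0, 0, 0.8], "yaw": 0}, {"dp": [0, 0, 0.6], "yaw": 0}, {"dp": [0, 0, 0.4], "yaw": 0}, {"dp": [0, 0, 0.3], "yaw": 0}, {"dp": [0, 0, 0.1], "yaw": 0}, {"dp": [0, 0, 0.07], "yaw": 0}, {"dp": [0, 0, 0], "yaw": 0}, {"dp": [0, 0, 0], "yaw": 0}, {"dp": [0, 0, 0], "yaw": 0}]'

```text
t: 41.08
tcp_pos: [0.6083, 0.0932, 0.1412]
eef_rot: [180.0, -0.1, -0.0]
ft_force: [1.3, 0.0, -1.6]
width: 0.0309
grip_force: 40.0
```

Emit:
carry_out --deltas '[{"dp": [0, 0, 0], "yaw": 0}, {"dp": [0, 0, 0], "yaw": 0}, {"dp": [0, 0, 0], "yaw": 0}, {"dp": [0, 0, 0], "yaw": 0}, {"dp": [0, 0, 0], "yaw": 0}, {"dp": [0, 0, 0], "yaw": 0}]' --gripper 0.3

```text
t: 41.58
tcp_pos: [0.6077, 0.0932, 0.1403]
eef_rot: [-180.0, -0.0, -0.0]
ft_force: [0.1, 0.3, 0.5]
width: 0.0554
grip_force: 0.0
```

Emit:
carry_out --deltas '[{"dp": [0, 0, -0.5], "yaw": 0}, {"dp": [0, 0, -0.9], "yaw": 0}, {"dp": [0, 0, -0.9], "yaw": 0}, {"dp": [0, 0, -0.7], "yaw": 0}, {"dp": [-0.5, -0.6, 0], "yaw": 0}, {"dp": [-0.7, -0.9, 0], "yaw": 0}, {"dp": [-0.7, -0.9, 0], "yaw": 0}, {"dp": [-0.7, -0.9, 0], "yaw": 0}, {"dp": [-0.7, -0.9, 0], "yaw": 0}, {"dp": [-0.7, -0.9, 0], "yaw": 0}, {"dp": [-0.7, -0.9, 0], "yaw": 0}, {"dp": [-0.7, -0.9, 0], "yaw": 0}, {"dp": [-0.6, -0.9, 0], "yaw": 0}, {"dp": [-0.37, -0.7, 0], "yaw": 0}, {"dp": [-0.2, -0.5, 0], "yaw": 0}, {"dp": [0, 0, 0], "yaw": 0}, {"dp": [0, 0, 0], "yaw": 0}, {"dp": [0, 0, 0], "yaw": 0}]'

```text
t: 43.08
tcp_pos: [0.4438, 0.3179, 0.2159]
eef_rot: [180.0, -0.0, -0.0]
ft_force: [-0.5, -0.8, -0.6]
width: 0.0553
grip_force: 0.0
```

Emit:
carry_out --deltas '[{"dp": [0, 0, 0.7], "yaw": 0}, {"dp": [0, 0, 0.8], "yaw": 0}, {"dp": [0, 0, 0.7], "yaw": 0}, {"dp": [0, 0, 0.5], "yaw": 0}, {"dp": [0, 0, 0.3], "yaw": 0}, {"dp": [0, 0, 0.2], "yaw": 0}, {"dp": [0, 0, 0.03], "yaw": 0}, {"dp": [0, 0, 0], "yaw": 0}, {"dp": [0, 0, 0], "yaw": 0}, {"dp": [0, 0, 0], "yaw": 0}]'

```text
t: 43.92
tcp_pos: [0.4441, 0.3185, 0.1355]
eef_rot: [-180.0, -0.1, -0.0]
ft_force: [0.4, 0.2, 0.4]
width: 0.0554
grip_force: 0.0
```

Emit:
carry_out --deltas '[{"dp": [0, 0, 0], "yaw": 0}, {"dp": [0, 0, 0], "yaw": 0}, {"dp": [0, 0, 0], "yaw": 0}, {"dp": [0, 0, 0], "yaw": 0}, {"dp": [0, 0, 0], "yaw": 0}, {"dp": [0, 0, 0], "yaw": 0}, {"dp": [0, 0, 0], "yaw": 0}, {"dp": [0, 0, 0], "yaw": 0}, {"dp": [0, 0, 0], "yaw": 0}]' --gripper -0.6

```text
t: 44.67
tcp_pos: [0.4439, 0.3186, 0.1352]
eef_rot: [-179.9, -0.1, -0.0]
ft_force: [-0.0, 1.5, 6.6]
width: 0.031
grip_force: 39.9
```

Emit:
carry_out --deltas '[{"dp": [0, 0, -0.4], "yaw": 0}, {"dp": [0, 0, -0.8], "yaw": 0}, {"dp": [0, 0, -1], "yaw": 0}, {"dp": [0, 0, -1], "yaw": 0}, {"dp": [0, 0, -0.8], "yaw": 0}, {"dp": [0.2, 0.5, 0], "yaw": 0}, {"dp": [0.3, 0.8, 0], "yaw": 0}, {"dp": [0.4, 1, 0], "yaw": 0}, {"dp": [0.4, 1, 0], "yaw": 0}, {"dp": [0.4, 1, 0], "yaw": 0}, {"dp": [0.4, 1, 0], "yaw": 0}, {"dp": [0.4, 1, 0], "yaw": 0}, {"dp": [0.4, 1, 0], "yaw": 0}, {"dp": [0.4, 1, 0], "yaw": 0}, {"dp": [0.4, 1, 0], "yaw": 0}, {"dp": [0.3, 0.96, 0], "yaw": 0}, {"dp": [0.2, 0.8, 0], "yaw": 0}, {"dp": [0, 0, 0], "yaw": 0}, {"dp": [0, 0, 0], "yaw": 0}, {"dp": [0, 0, 0], "yaw": 0}]'

```text
t: 46.33
tcp_pos: [0.5478, 0.042, 0.2342]
eef_rot: [-180.0, 0.1, -0.0]
ft_force: [-0.8, -0.4, -2.6]
width: 0.0309
grip_force: 40.1
```

Emit:
carry_out --deltas '[{"dp": [0, 0, 0.7], "yaw": 0}, {"dp": [0, 0, 0.9], "yaw": 0}, {"dp": [0, 0, 0.8], "yaw": 0}, {"dp": [0, 0, 0.6], "yaw": 0}, {"dp": [0, 0, 0.4], "yaw": 0}, {"dp": [0, 0, 0.2], "yaw": 0}, {"dp": [0, 0, 0.1], "yaw": 0}, {"dp": [0, 0, 0.07], "yaw": 0}, {"dp": [0, 0, 0], "yaw": 0}, {"dp": [0, 0, 0], "yaw": 0}, {"dp": [0, 0, 0], "yaw": 0}]'

```text
t: 47.25
tcp_pos: [0.549, 0.0416, 0.1412]
eef_rot: [180.0, -0.1, -0.0]
ft_force: [-1.2, 1.1, -1.0]
width: 0.0311
grip_force: 40.1
```

Emit:
carry_out --deltas '[{"dp": [0, 0, 0], "yaw": 0}, {"dp": [0, 0, 0], "yaw": 0}, {"dp": [0, 0, 0], "yaw": 0}, {"dp": [0, 0, 0], "yaw": 0}, {"dp": [0, 0, 0], "yaw": 0}, {"dp": [0, 0, 0], "yaw": 0}]' --gripper 0.3

```text
t: 47.75
tcp_pos: [0.5484, 0.0417, 0.1404]
eef_rot: [180.0, -0.0, -0.0]
ft_force: [-0.3, -0.6, -0.3]
width: 0.0557
grip_force: 0.0
```

Emit:
carry_out --deltas '[{"dp": [0, 0, -0.5], "yaw": 0}, {"dp": [0, 0, -0.9], "yaw": 0}, {"dp": [0, 0, -0.9], "yaw": 0}, {"dp": [0, 0, -0.9], "yaw": 0}, {"dp": [0, 0, -0.9], "yaw": 0}, {"dp": [-0.7, -0.5, 0], "yaw": 0}, {"dp": [-0.7, -0.9, 0], "yaw": 0}, {"dp": [-0.7, -0.9, 0], "yaw": 0}, {"dp": [-0.7, -0.9, 0], "yaw": 0}, {"dp": [-0.7, -0.9, 0], "yaw": 0}, {"dp": [0, -0.9, 0], "yaw": 0}, {"dp": [0, -0.9, 0], "yaw": 0}, {"dp": [0, -0.9, 0], "yaw": 0}, {"dp": [0, -0.9, 0], "yaw": 0}, {"dp": [0, -0.9, 0], "yaw": 0}, {"dp": [0, 0, 0], "yaw": 0}, {"dp": [0, 0, 0], "yaw": 0}]'

```text
t: 49.17
tcp_pos: [0.4608, 0.2575, 0.2435]
eef_rot: [180.0, -0.0, 0.1]
ft_force: [-0.8, 0.5, 0.1]
width: 0.0553
grip_force: 0.0
```

```bash
python3 - <<'E'
from h import *
from m import blobs
import pickle
f0=pickle.load(open("f0.pkl","rb"))
for n,box in(("top",(205,180,310,280)),("scene",(190,140,350,290))):
  for t,f in(("before",f0[n]),("now",grab(n,n+"9"))):
    P=cloud(f);hsv=cv2.cvtColor(f["pixels"],cv2.COLOR_RGB2HSV);H,S,V=[hsv[...,i].astype(int) for i in range(3)]
    for c,lo,hi in (("orange",5,18),("green",45,80),("blue",105,120)):
      for c2,a,xy,l in blobs(f,(H>=lo)&(H<=hi)&(S>110)&(P[...,2]>.142)&(P[...,2]<.16),.148,box): print(n,t,c,xy,a)
    if n=="top":
      for c2,a,xy,l in blobs(f,(abs(P[...,2]-.097)<.006)&(V<70),.098,(395,240,490,320)): print(t,"jar",xy)
      for c2,a,xy,l in blobs(f,(abs(P[...,2]-.06)<.008)&(P[...,2]>.052),.063,(240,180,280,210),5): print(t,"dropper",xy)
E
```

```text
top before orange [ 0.5985 -0.0171] 262
top before green [0.5467 0.0427] 260
top before blue [0.6066 0.0939] 262
before dropper [0.6572 0.0342]
top now orange [ 0.5984 -0.0173] 262
top now green [0.5469 0.0424] 262
top now blue [0.6064 0.0937] 260
now jar [ 0.485  -0.2972]
now dropper [0.6569 0.0342]
scene before orange [ 0.6014 -0.0175] 183
scene before green [0.5506 0.042 ] 155
scene before blue [0.6101 0.0937] 161
scene now orange [ 0.6014 -0.0179] 184
scene now green [0.5509 0.042 ] 155
scene now blue [0.6101 0.0932] 167
```

View pics/scene9.png

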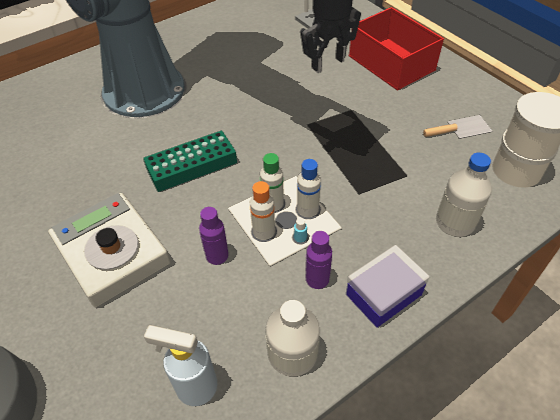

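Every bottle is back within 0.5 mm of its start. The jar (107,240) is within about 1 mm of the pan centre, the dropper hasn't moved, and the gripper is clear.

```bash
python3 -c "
from station import r
print(r.close_job())"
```

```text
the job is handed in; nothing more can be done
None
```

The job is done and handed in after about 49 s of the 141 s: the jar is upright within about 1 mm of the pan's centre, all three bottles are back upright within 0.5 mm of their starting spots, and the dropper was left where it stood.

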